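# Draw a filter cartridge out of its housing with a pull hook

## Task

Take the pull hook from its stand, catch the red wire bail of the filter cartridge deep in the housing's bore and draw the cartridge straight out against the drag of its seal, never pushing or pulling on it or the housing with more than about 15 N. Stand the cartridge upright in the yellow tray with the hook, gently and without touching it with the fingers, unhook it, and put the pull hook back in its stand. Leave everything else where it is.

Things in the scene. Friction and masses are not known exactly. Their poses are not given: they have to be found in the camera images.
- pull_hook: pull hook, 90 g, upright in its stand. Origin: on the shank axis at the underside of the dark flange (36x30x5 mm); z up. Blue handle at z 5 to 63 mm, 24 mm along x, 18 mm along y (grip across y). Shank of 4 mm wire down to z = -85 mm (wire centre); there a 4 mm wire foot turns off to +x, straight to x = 12 mm, with an upturned tip. Shank, foot and tip span x -2 to 16, foot and tip z -87 to -77 mm
- hook_foot (a point): point in the foot of the pull hook where the bail lies when caught: x = 6 mm, z = -85 mm in the hook's frame
- stand: fixed wooden block 60x60x100 mm on a dark 84 mm foot board; origin at the centre of its underside. A slot in its top, 27 mm along x and 12 mm along y, centred at x = +7 mm, takes the hook's shank and foot; the flange rests on the top (z = 100 mm). The hook starts over the stand's origin with the stand's yaw (foot to the stand's +x)
- housing: fixed grey round filter housing with two brass ports, 76 mm across (base flange 100 mm), 122 mm high; origin at the centre of its underside, z up. Upright bore 60 mm across, its floor a stiff sprung seat (5 N/mm) at z = 10 mm. Sprung rubber seal segments in the bore at z = 28 to 36 mm drag on the cartridge with some 5 to 10 N until its lower end has passed them
- housing_mouth (a point): centre of the open mouth of the housing's bore, 122 mm above the housing's underside
- cartridge: loose brass cylinder 57 mm across, 40 mm high, about 0.2 kg, standing on the bore's floor; origin at the centre of its underside, z up. On top a stem carries a white disc (52 mm across) with a red bail. Stem and disc are set stiffly at an unknown height (disc's top face at z = 45 to 61 mm) and an unknown turn about z (any way; needs 0.01 N m to turn): this pose shows neither, feel or look for them
- cartridge_top (a point): centre of the brass cylinder's top, at z = 40 mm of the cartridge, under the disc. The bail on the disc is a red staple of 4 mm wire across the disc's middle: 36 mm wide over its legs, clear opening under its crown 14 mm high and 28 mm wide, crown top 18 mm above the disc's top face
- tray: fixed yellow square open tray 104x104x18 mm, walls and floor 4 mm thick, origin at the centre of its underside
- heat_sink: loose dark finned heat sink 25x40x22 mm, a bystander
- transformer: loose small transformer 52x42x36 mm with a yellow coil, a bystander
- flux_jar: loose small jar with a green lid, 42 mm across, 37 mm high, a bystander
Things that resemble listed ones, but are neither listed nor needed, are in the scene too. What is shaped like the stand but green or purple is not meant.

How it is judged:
By the outcome, as a careful person would: the job done as asked, in the order asked, and still so for the second after the job is handed in, with the robot touching nothing.
It also fails if it takes over 72 s, if anything falls off the work surface, if the arm or the gripper's body presses on something with over 40 N, if the wrist force passes 120 N, or if a joint passes its speed limit or range.

## Robot

A 6-joint arm with a two-finger parallel gripper is mounted at the origin on a cart in front of the work surface, level with it; the furniture and walls round the work are solid. World frame = base frame: x ahead of the robot, y to its left, z up, the work surface at z = 0. Lengths are in mm, angles in degrees, forces in N, time in s.
With the tool pointing down it reaches from about 325 to 925 mm from the base axis. Payload 3.1 kg.
Tool frame: the origin (TCP) lies at the very end of the fingers, on their centre line; the grasp point (between the pads) lies grasp_offset behind it (grasp_offset is the distance from the TCP to the grasp point, in mm); z points along the fingers, x is the direction in which the jaws open and shut, and the axes are right-handed (so a half turn about z gives the same grasp; the last joint's range is limited). The gripper opens to 85 mm and grips with 20 to 120 N. Pads are 22 mm wide; open, the fingers measure 114 mm over their backs; the gripper's body (76 mm by 85 mm) begins 54 mm behind the grasp point. The pads swing forward as they close: fully open they stand 13 mm farther back than shut.
Start: joints at [-78.679, 12.427, 92.441, -0, 75.132, -6.429], TCP at [190.564, -595.252, 231.3] pointing down, gripper open.
Joint ranges: [-157.48, 157.48], [-44.54, 120.13], [17.64, 146.25], [-64.5, 244.5], [7.68, 150.69], [-147.95, 147.95]. Speed limits (degrees/s): [159.86, 159.86, 180, 180, 180, 180].

## Interface

Orientations are given as [roll, pitch, yaw] about the fixed x, y, z axes, in that order (R = Rz(yaw) Ry(pitch) Rx(roll)).
In Python, from station import * gives the robot as it stands. Calls block until the motion is done:
- goto(position, orientation): joint-space move of the TCP to a pose.
- move_l(position, attitude=None, speed=150): straight line of the TCP; attitude=None keeps the orientation; speed is the mean speed in mm/s.
- move_j(angles): joint-space move.
- grip(opening, squeeze=None): finger opening in mm; squeeze is the grip in N (None keeps the last); returns when the fingers have stopped.
- wait(seconds).
- solve_ik(position, orientation): joint angles nearest the present ones, or None.
- get_obs(): the state.
- get_image(name): name is "side" or "top"; returns the picture (384x512x3 uint8, red, green, blue); there is no depth.
- get_calibration(name): a dict with "fx", "fy", "cx", "cy" (pixels), "R" (3x3) and "t" (3): a world point X has camera coordinates R X + t. Camera axes: x right, y down, z forward; pixel columns grow to the right and rows downward; lengths in mm; the calibration is good to about 2 mm. A picture is of the moment at which its call begins. get_calibration takes no time and is no camera call.
A pose or a line that the arm cannot do raises Unreachable and nothing moves.
- sign_off(): hands the job in, once; it reports no verdict.
Trained networks look in the newest picture that a camera, given by its name, has taken for a name from the list of things; names that differ only in an ending like _2 or _b are one class to them, and where a whole thing is asked for, a point or a joint stands for the part that bears it (a point fixed in the world has none). Each returns a list of dicts, best first, with "score" (0 to 1); they miss things now and then, are a little off and sometimes report something else, mostly with a low value. They report only what shows in the picture. A call takes as long as a camera call. They do not tell look-alikes from the thing itself.
- spot_in(name, camera): "extent" ([centre column, centre row, width, height] in pixels, round what is visible of it).
- regions_of(name, camera): "region" (384x512 bool, what is visible of it) and "extent" ([centre column, centre row, width, height] in pixels, round what is visible of it).
The state is a dict: "t": time; "joint_pos": joint angles; "qvel": joint speeds; "effort": joint torques, N m; "tcp_pos": TCP position; "ee_rot": TCP orientation; "wrist_force": force on the tool from outside, world axes, zero at the start; "moment": the same for the moment, N m; "grip_width": finger opening in mm.
Only numpy, scipy, OpenCV 4.12 (cv2) and the standard library are available. Lean on these libraries where they do the work, as an engineer would, in place of code of your own. Each camera call takes 0.05 s, during which the arm holds its last target.

## Working session

There is one attempt and no reset: what is moved stays moved. The work goes in short steps, each a Python script; the robot and the scene stay as the last script left them, time stands still between calls to the robot, and variables do not carry over. Pictures are saved under pics/ and viewed, and the job is handed in when it is done.

```bash
ls; mkdir -p pics; python3 - <<'E'
from station import *
import cv2
for n in("side","top"):
    im=get_image(n); cv2.imwrite(f"pics/{n}0.png",im[:,:,::-1]); c=get_calibration(n); print(n,c)
o=get_obs();print(o)
for nm in ["pull_hook","stand","housing","cartridge","tray","heat_sink","transformer","flux_jar"]:
    for n in("side","top"):
        print(nm,n,[( [round(float(v)) for v in d["extent"]],round(d["score"],2)) for d in spot_in(nm,n)])
print(get_obs()["t"])
E
```

```text
pics
side {'fx': 386.93745220132564, 'fy': 386.93745220132564, 'cx': 260.83746819815383, 'cy': 187.2781615355683, 'R': array([[-0.99977651, -0.00444388,  0.02066822],
       [-0.01929976,  0.59086685, -0.80653821],
       [-0.008628  , -0.80675685, -0.59082057]]), 't': array([565.19324655, 195.18339617, 862.08583747])}
top {'fx': 354.7239046037516, 'fy': 354.7239046037516, 'cx': 254.0376842263812, 'cy': 191.26283808677982, 'R': array([[ 0.02274222, -0.9995698 ,  0.01852035],
       [-0.99318568, -0.02470723, -0.11389358],
       [ 0.11430217, -0.01580396, -0.99332032]]), 't': array([-216.2849879 ,  581.18773332,  910.22069259])}
{'t': 0.1, 'joint_pos': array([-7.86772677e+01,  1.24734402e+01,  9.25219559e+01,  2.65890956e-03,
        7.51319063e+01, -6.43007881e+00]), 'qvel': array([ 0.06704903, -0.13785823, -0.13528689,  0.04065413, -0.0073014 ,
        0.05581894]), 'effort': array([-7.16343748e-04, -3.98074830e+01, -3.04970098e+01, -1.86074403e-04,
        4.22529163e-03, -6.81526515e-06]), 'tcp_pos': array([ 190.43989941, -594.49189443,  230.06362342]), 'ee_rot': array([-1.799831
[... 341 characters left out ...]
, 0.8), ([265, 176, 29, 47], 0.79), ([308, 148, 32, 35], 0.57)]
stand top [([355, 258, 42, 36], 0.9), ([291, 208, 35, 32], 0.85), ([298, 258, 37, 38], 0.78), ([225, 224, 36, 34], 0.55)]
housing side [([292, 217, 43, 60], 0.97)]
housing top [([225, 225, 37, 34], 0.65)]
cartridge side []
cartridge top [([225, 228, 21, 19], 0.77)]
tray side [([277, 294, 57, 55], 0.75), ([293, 216, 40, 63], 0.58)]
tray top [([154, 211, 48, 47], 0.88)]
heat_sink side [([181, 289, 16, 22], 0.5)]
heat_sink top [([159, 139, 14, 15], 0.69)]
transformer side [([203, 225, 24, 27], 0.63)]
transformer top [([229, 148, 18, 17], 0.86)]
flux_jar side [([205, 203, 17, 20], 0.59)]
flux_jar top [([262, 146, 18, 17], 0.67)]
0.9
```

```bash
python3 - <<'E'
import cv2
a=cv2.imread("pics/side0.png");b=cv2.imread("pics/top0.png")
cv2.imwrite("pics/s1.png",cv2.resize(a[110:340,160:400],None,fx=2.5,fy=2.5,interpolation=cv2.INTER_CUBIC))
cv2.imwrite("pics/t1.png",cv2.resize(b[110:300,110:400],None,fx=2.7,fy=2.7,interpolation=cv2.INTER_CUBIC))
E
```

```text
(no output)
```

View pics/s1.png

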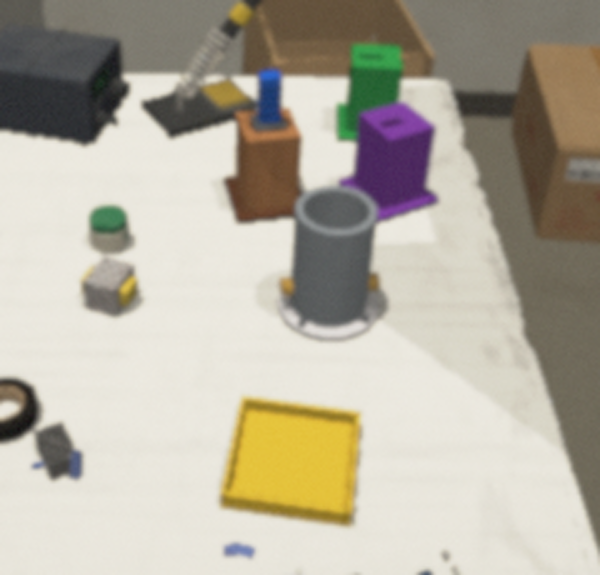

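View pics/t1.png

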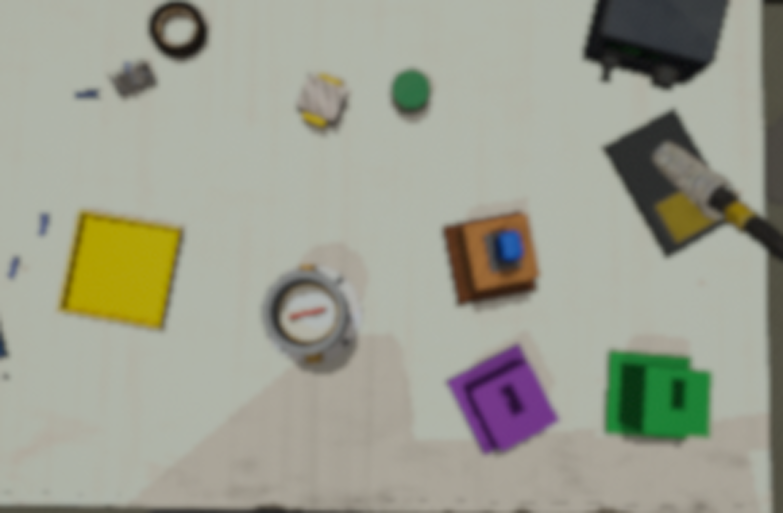

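View pics/top0.png

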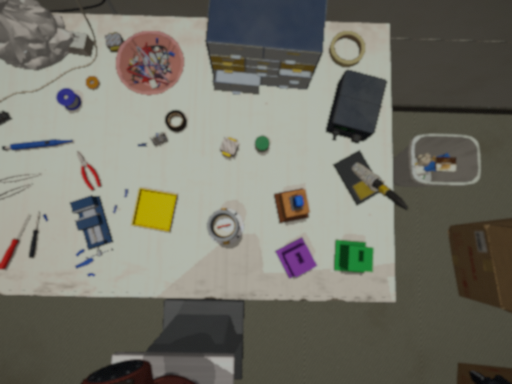

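View pics/side0.png

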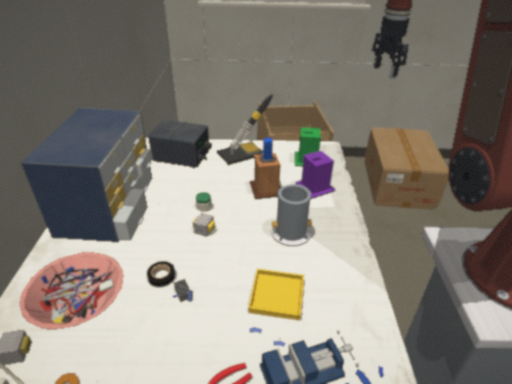

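```bash
cat > h.py <<'E'
import numpy as np, cv2
from station import *
def proj(c,P):
    Q=np.atleast_2d(P)@c["R"].T+c["t"]; return np.c_[c["fx"]*Q[:,0]/Q[:,2]+c["cx"],c["fy"]*Q[:,1]/Q[:,2]+c["cy"]]
def ray(c,uv):
    d=np.array([(uv[0]-c["cx"])/c["fx"],(uv[1]-c["cy"])/c["fy"],1.])@c["R"]; return -c["R"].T@c["t"],d
def onz(c,uv,z):
    o,d=ray(c,uv); return o+d*(z-o[2])/d[2]
E
python3 - <<'E'
from h import *
import station; print([k for k in dir(station) if not k.startswith('_')]); print(getattr(station,'grasp_offset',None))
a=cv2.imread("pics/side0.png");b=cv2.imread("pics/top0.png")
C={n:get_calibration(n) for n in("side","top")}
for n in C: print(n,-C[n]["R"].T@C[n]["t"])
def show(im,y0,y1,x0,x1,f,name):
    cv2.imwrite(name,cv2.resize(im[y0:y1,x0:x1],None,fx=f,fy=f,interpolation=cv2.INTER_NEAREST))
show(b,200,250,200,250,11,"pics/bore.png")
# red pixels
hs=cv2.cvtColor(b,cv2.COLOR_BGR2HSV).astype(int)
f=b.astype(float); R=f[:,:,2]-(f[:,:,1]+f[:,:,0])/2
w=np.where((R>35),R,0); 
ys,xs=np.nonzero(w[205:245,205:245]>0); ys+=205;xs+=205
print(list(zip(xs,ys,w[ys,xs].astype(int))))
ww=w[ys,xs]; m=np.array([(xs*ww).sum(),(ys*ww).sum()])/ww.sum(); print("red centroid",m)
for z in (75,82,89): print(onz(C["top"],m,z))
# blue handle
for n,im,sl in(("top",b,(180,225,270,325)),("side",a,(125,170,245,290))):
    f=im.astype(float); B=f[:,:,0]-f[:,:,2]; y0,y1,x0,x1=sl
    w=np.where(B>40,1,0)[y0:y1,x0:x1]; ys,xs=np.nonzero(w); print(n,"blue",xs.mean()+x0,ys.mean()+y0,len(xs),xs.min()+x0,xs.max()+x0,ys.min()+y0,ys.max()+y0)
E
```

```text
['Unreachable', 'get_calibration', 'get_image', 'get_obs', 'goto', 'grasp_offset', 'grip', 'move_j', 'move_l', 'regions_of', 'sign_off', 'solve_ik', 'spot_in', 'wait']
18.700000000000003
side [576.27200649 582.67790766 655.0793736 ]
top [ 478.10593566 -187.44731625  974.33993272]
[(np.int64(223), np.int64(208), np.int64(39)), (np.int64(224), np.int64(208), np.int64(38)), (np.int64(223), np.int64(209), np.int64(37)), (np.int64(224), np.int64(209), np.int64(38)), (np.int64(227), np.int64(224), np.int64(40)), (np.int64(228), np.int64(224), np.int64(43)), (np.int64(229), np.int64(224), np.int64(36)), (np.int64(222), np.int64(225), np.int64(40)), (np.int64(223), np.int64(225), np.int64(46)), (np.int64(224), np.int64(225), np.int64(49)), (np.int64(225), np.int64(225), np.int64(53)), (np.int64(226), np.int64(225), np.int64(55)), (np.int64(227), np.int64(225), np.int64(53)), (np.int64(228), np.int64(225), np.int64(44)), (np.int64(218), np.int64(226), np.int64(39)), (np.int64(219), np.int64(226), np.int64(49)), (np.int64(220), np.int64(226), np.int64(53)), (np.int64(221), np.int64(226), np.int64(51)), (np.int64(222), np.int64(226), np.int64(48)), (np.int64(223), np.int64(226), np.int64(45)), (np.int64(224), np.int64(226), np.int64(40)), (np.int64(225), np.int64(226), np.int64(35)), (np.int64(218), np.int64(227), np.int64(49)), (np.int64(219), np.int64(227), np.int64(52)), (np.int64(220), np.int64(227), np.int64(43)), (np.int64(226), np.int64(242), np.int64(37)), (np.int64(227), np.int64(242), np.int64(37)), (np.int64(225), np.int64(243), np.int64(35)), (np.int64(226), np.int64(243), np.int64(35))]
red centroid [223.51381215 225.42738753]
[ 493.02673628 -126.80273401   75.        ]
[ 492.91060043 -127.27476028   82.        ]
[ 492.79446458 -127.74678655   89.        ]
top blue 298.15294117647056 200.8235294117647 85 294 302 196 206
side blue 267.3544303797468 147.75316455696202 158 263 271 138 158
```

View pics/bore.png

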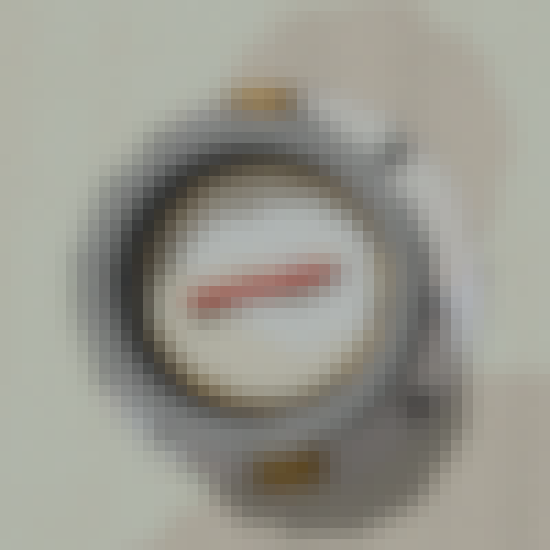

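```bash
cat > fit.py <<'E'
from h import *
from scipy.optimize import minimize
C={n:get_calibration(n) for n in("side","top")}
I={n:cv2.imread(f"pics/{n}0.png").astype(float) for n in C}
def box(p,x0,x1,y0,y1,z0,z1):
    P=np.array([[x,y,z] for x in(x0,x1) for y in(y0,y1) for z in(z0,z1)],float)
    c,s=np.cos(p[2]),np.sin(p[2]); return np.c_[p[0]+c*P[:,0]-s*P[:,1],p[1]+s*P[:,0]+c*P[:,1],P[:,2]]
def cyl(p,r,z0,z1):
    a=np.linspace(0,2*np.pi,60); return np.r_[np.c_[p[0]+r*np.cos(a),p[1]+r*np.sin(a),0*a+z0],np.c_[p[0]+r*np.cos(a),p[1]+r*np.sin(a),0*a+z1]]
def render(n,parts,win,S=8,sig=1.0):
    y0,y1,x0,x1=win; m=np.zeros(((y1-y0)*S,(x1-x0)*S),np.float32)
    for P in parts:
        uv=cv2.convexHull(proj(C[n],P).astype(np.float32))[:,0]
        uv=(uv-[x0,y0]+.5)*S-.5
        cv2.fillConvexPoly(m,np.round(uv*16).astype(np.int32),1,shift=4)
    m=cv2.resize(m,None,fx=1/S,fy=1/S,interpolation=cv2.INTER_AREA)
    return cv2.GaussianBlur(m,(0,0),sig)
def fit(soft,model,p0,wins,views=("side","top"),label=""):
    def cost(p):
        return sum(((render(n,model(n,p),wins[n])-soft[n])**2).sum() for n in views)
    best=None
    for d in p0:
        k=len(d); sim=np.vstack([d]+[np.array(d)+np.eye(k)[i]*(6 if i<2 else .15) for i in range(k)])
        r=minimize(cost,d,method="Nelder-Mead",options=dict(initial_simplex=sim,xatol=.02,fatol=1e-3))
        if best is None or r.fun<best.fun: best=r
    e=best.x.copy(); 
    if len(e)>2:e[2]=np.degrees(e[2])
    print(label,views,np.round(e,2),round(best.fun,2),"of",round(sum((soft[n]**2).sum() for n in views),1)); return best.x
def softm(n,f,win):
    y0,y1,x0,x1=win; return np.clip(f(I[n][y0:y1,x0:x1]),0,1).astype(np.float32)
E
cat > runfit.py <<'E'
from fit import *
# tray
W={"side":(262,325,240,315),"top":(180,240,125,185)}
yel=lambda v:(v[:,:,2]-v[:,:,0]-60)/80.
s={n:softm(n,yel,W[n]) for n in W}
for n in s: cv2.imwrite(f"pics/m_tray_{n}.png",s[n]*255)
c=onz(C["top"],(154,211),9); 
mod=lambda n,p:[box(p,-52,52,-52,52,0,18)]
for v in(("side","top"),("side",),("top",)): fit(s,mod,[(c[0],c[1],y) for y in(-.3,0,.3)],W,v,"tray")
# stand block orange + handle
W={"side":(125,205,240,295),"top":(180,230,265,320)}
blu=lambda v:(v[:,:,0]-v[:,:,2]-10)/80.
s={n:softm(n,blu,W[n]) for n in W}
c=onz(C["top"],(298,201),163)
mod=lambda n,p:[box(p,-12,12,-9,9,105,163)]
for v in(("side","top"),("side",),("top",)): fit(s,mod,[(c[0],c[1],y) for y in(-.4,0,.4,.8)],W,v,"handle")
org=lambda v:np.maximum((v[:,:,2]-v[:,:,0]-25)/35., (v[:,:,0]-v[:,:,2]-10)/80.)
s2={n:softm(n,org,W[n]) for n in W}
for n in s2: cv2.imwrite(f"pics/m_stand_{n}.png",cv2.resize(s2[n]*255,None,fx=6,fy=6))
mod=lambda n,p:[box(p,-12,12,-9,9,105,163),box(p,-30,30,-30,30,0,100),box(p,-42,42,-42,42,0,8)]
for v in(("side","top"),("side",),("top",)): fit(s2,mod,[(c[0],c[1],y) for y in(-.4,0,.4)],W,v,"stand")
E
python3 runfit.py
```

```text
tray ('side', 'top') [531.98  65.28  -8.5 ] 239.3 of 3233.9
tray ('side',) [531.58  64.58  -8.69] 128.25 of 1934.6
tray ('top',) [533.24  65.76  -8.87] 107.14 of 1299.3
handle ('side', 'top') [ 552.86 -305.43   89.09] 40.42 of 185.1
handle ('side',) [ 552.38 -304.95   88.87] 10.98 of 112.3
handle ('top',) [ 553.81 -305.94   28.77] 18.87 of 72.7
stand ('side', 'top') [ 553.4  -307.02    6.68] 738.93 of 1824.5
stand ('side',) [ 552.52 -312.59    2.47] 504.33 of 1219.8
stand ('top',) [ 555.87 -306.25   11.67] 199.75 of 604.7[ WARN:0@0.636] global loadsave.cpp:1063 imwrite_ Unsupported depth image for selected encoder is fallbacked to CV_8U.
```

```bash
python3 - <<'E'
import cv2,numpy as np
a=cv2.imread("pics/side0.png");b=cv2.imread("pics/top0.png")
A=cv2.resize(a[130:205,240:300],None,fx=8,fy=8,interpolation=cv2.INTER_CUBIC)
B=cv2.resize(b[183:230,270:320],None,fx=8,fy=8,interpolation=cv2.INTER_CUBIC)
o=np.zeros((600,890,3),np.uint8);o[:600,:480]=A;o[:376,485:885]=B
cv2.imwrite("pics/z.png",o[:,:890][:, :800] if 0 else cv2.resize(o,(800,540)))
E
```

```text
(no output)
```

View pics/z.png

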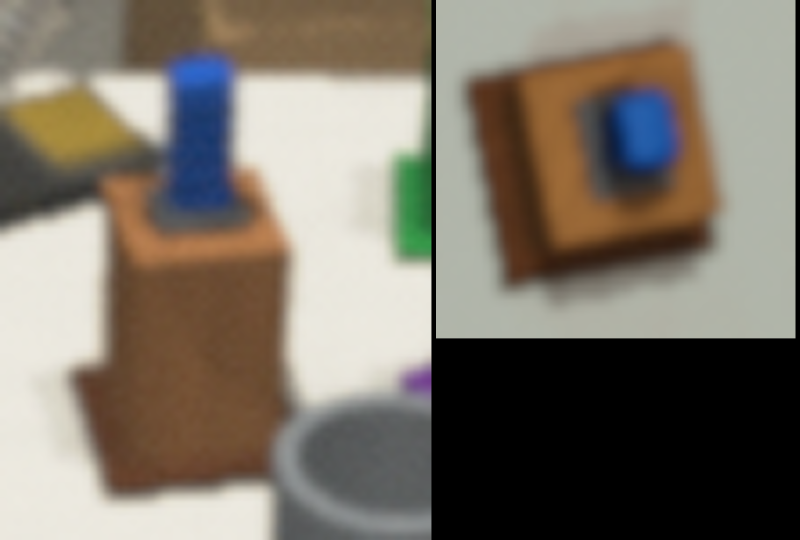

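```bash
cat > runfit2.py <<'E'
from fit import *
for n,p in(("top",[(285,205),(295,218),(279,215),(275,190),(300,214)]),("side",[(265,190),(265,163),(255,195),(280,205),(247,185)])):
    for u,v in p: print(n,(u,v),I[n][v,u])
W={"side":(163,205,240,295),"top":(180,230,265,320)}
org=lambda v:np.maximum((v[:,:,2]-v[:,:,0]-15)/35., (v[:,:,0]-v[:,:,2]-30)/60.)
org=lambda v:np.clip((165-v[:,:,1])/60.,0,1)
s2={n:softm(n,org,W[n]) for n in W}
from numpy import *
s2["side"][:, 283-240:]*=0; s2["side"][30:,277-240:]*=0
cv2.imwrite("pics/m.png",hstack([cv2.resize(s2[n]*255,(330,300)) for n in W]))
c=(554,-306)
for fb in(4,8,12):
  mod=lambda n,p:[box(p,-30,30,-30,30,0,100),box(p,-42,42,-42,42,0,fb)]+([box(p,-12,12,-9,9,105,163)] if n=="top" else [])
  for v in(("top",),("side","top")): fit(s2,mod,[(c[0],c[1],y) for y in(-.1,0.1,.3)],W,v,"stand")
blu=lambda v:(v[:,:,0]-v[:,:,2]-5)/60.
W={"side":(130,165,255,280),"top":(190,215,285,310)}
s={n:softm(n,blu,W[n]) for n in W}
mod=lambda n,p:[box((p[0],p[1],.19),-12,12,-9,9,105,163)]
for v in(("side","top"),("side",),("top",)): fit(s,mod,[c],W,v,"handle")
# housing
W={"side":(175,250,262,325),"top":(200,250,200,250)}
for n,p in(("side",[(290,215),(292,195),(265,215),(305,235)]),):
    for u,v in p: print(n,(u,v),I[n][v,u])
s={"side":softm("side",lambda v:(165-v[:,:,1])/60.,W["side"])}
s["side"][:10, 305-262:]=0
W["side"]=(175,225,262,325); s["side"]=s["side"][:50]
cv2.imwrite("pics/m2.png",cv2.resize(s["side"]*255,None,fx=8,fy=8))
fit(s,lambda n,p:[cyl(p,38,0,122)],[(495,-125)],W,("side",),"housing")
E
python3 runfit2.py 2>/dev/null
```

```text
top (285, 205) [ 51.  98. 145.]
top (295, 218) [22. 33. 53.]
top (279, 215) [42. 60. 89.]
top (275, 190) [170. 181. 177.]
top (300, 214) [ 35.  70. 108.]
side (265, 190) [ 55.  83. 116.]
side (265, 163) [ 77. 116. 166.]
side (255, 195) [ 60.  77. 107.]
side (280, 205) [88. 87. 84.]
side (247, 185) [201. 215. 218.]
stand ('top',) [ 552.35 -304.71   12.01] 22.8 of 983.5
stand ('side', 'top') [ 552.02 -305.39   10.4 ] 74.38 of 1861.6
stand ('top',) [ 552.26 -304.73   11.98] 21.35 of 983.5
stand ('side', 'top') [ 552.03 -305.33   10.09] 76.59 of 1861.6
stand ('top',) [ 551.73 -304.64   11.69] 20.09 of 983.5
stand ('side', 'top') [ 552.05 -305.36   10.01] 81.81 of 1861.6
handle ('side', 'top') [ 552.86 -305.28] 40.98 of 238.5
handle ('side',) [ 552.58 -305.27] 25.46 of 154.5
handle ('top',) [ 553.49 -305.49] 14.86 of 84.0
side (290, 215) [94. 95. 90.]
side (292, 195) [96. 96. 94.]
side (265, 215) [222. 232. 235.]
side (305, 235) [104. 105. 106.]
housing ('side',) [ 490.06 -132.57] 671.67 of 1685.8
```

View pics/m.png

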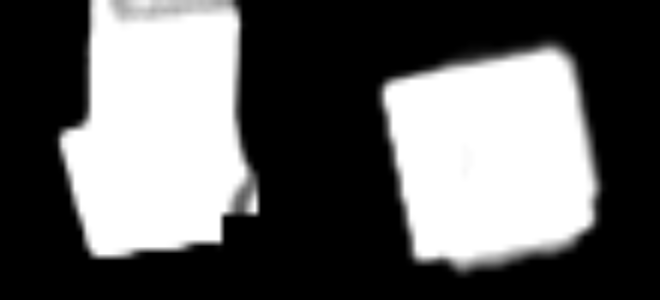

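View pics/m2.png

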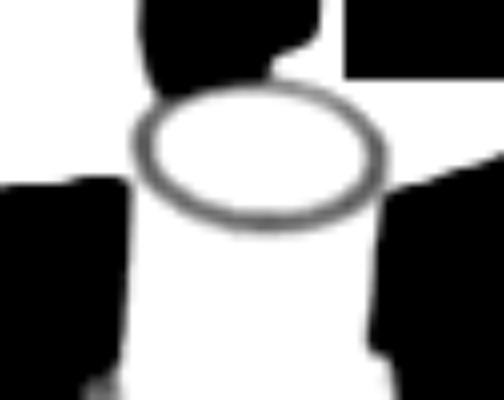

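```bash
python3 - <<'E'
from h import *
C={n:get_calibration(n) for n in("side","top")}
print(onz(C["side"],(294.6-.5,194.4-.5),122))
b=cv2.imread("pics/top0.png"); S=11
im=cv2.resize(b[200:250,200:250],None,fx=S,fy=S,interpolation=cv2.INTER_CUBIC)
a=np.linspace(0,2*np.pi,80)
def ring(n,x,y,r,z,im,o,S,col):
    p=(proj(C[n],np.c_[x+r*np.cos(a),y+r*np.sin(a),0*a+z])-o+.5)*S
    cv2.polylines(im,[p.astype(np.int32)],True,col,1)
o=np.array([200,200]);x,y=494,-127
for r,z,c in((38,122,(0,0,255)),(30,122,(0,255,0)),(28.5,50,(255,0,0)),(50,0,(255,255,0))): ring("top",x,y,r,z,im,o,S,c)
s=cv2.imread("pics/side0.png")[175:250,260:330]; s=cv2.resize(s,None,fx=7,fy=7,interpolation=cv2.INTER_CUBIC)
for r,z,c in((38,122,(0,0,255)),(30,122,(0,255,0)),(50,0,(255,255,0))): ring("side",x,y,r,z,s,np.array([260,175]),7,c)
cv2.imwrite("pics/ov.png",im);cv2.imwrite("pics/ov2.png",s)
E
```

```text
[ 492.3523802  -122.10961621  122.        ]
```

View pics/ov.png

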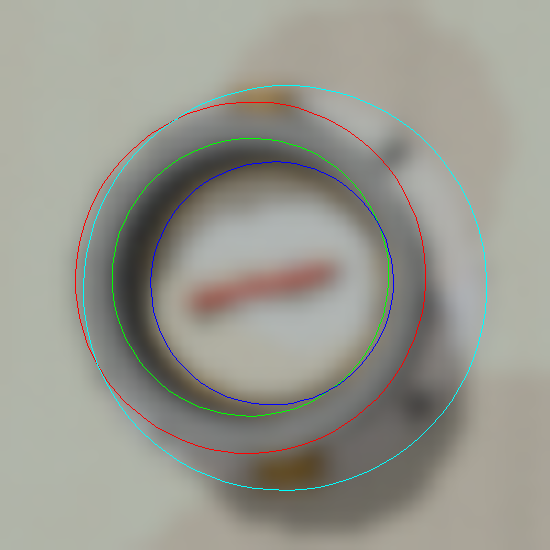

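View pics/ov2.png

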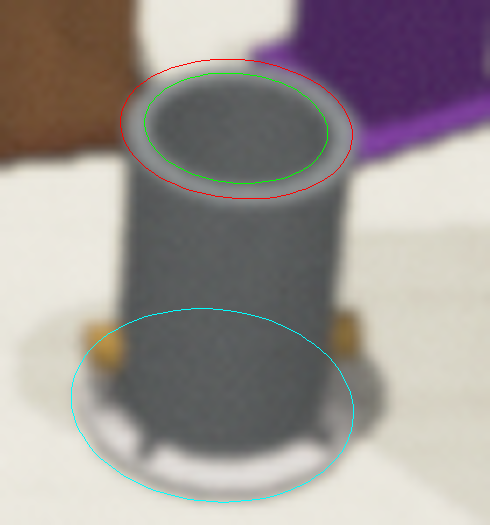

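```bash
python3 - <<'E'
from h import *
C={n:get_calibration(n) for n in("side","top")}
o1,d1=ray(C["side"],(271,97));o2,d2=ray(C["top"],(405,206))
A=np.c_[d1,-d2];s=np.linalg.lstsq(A,o2-o1,rcond=None)[0];print("iron",o1+d1*s[0],o2+d2*s[1])
b=cv2.imread("pics/top0.png").astype(float)
R=b[:,:,2]-(b[:,:,1]+b[:,:,0])/2
ys,xs=np.mgrid[219:233,213:234]; w=np.clip(R[219:233,213:234]-12,0,None)
P=np.array([onz(C["top"],(x,y),84)[:2] for x,y in zip(xs.ravel(),ys.ravel())]);w=w.ravel()
m=(P*w[:,None]).sum(0)/w.sum();D=P-m;cv=(D*w[:,None]).T@D/w.sum();e,v=np.linalg.eigh(cv);print(m,np.sqrt(e),np.degrees(np.arctan2(v[1,1],v[0,1])))
for z,p in((260,(552.5,-305)),(119.5,(552.5,-305)),(240,(552.5,-305)),(275,(493,-127)),(160,(532,65)),(260,(532,65))):
    for yaw in(-79,101,-75,105,15): 
        q=solve_ik([*p,z],[180,0,yaw]); print(p,z,yaw,None if q is None else np.round(q,0))
E
```

```text
iron [ 540.0549156  -543.45049298  175.77184384] [ 544.77035381 -543.84475424  176.34185229]
[ 492.27140125 -125.6685772 ] [3.03976433 9.61672992] 102.19701857780929
(552.5, -305) 260 -79 [-35.  12.  90.  -0.  78.  44.]
(552.5, -305) 260 101 [ -35.   12.   90.    0.   78. -136.]
(552.5, -305) 260 -75 [-35.  12.  90.  -0.  78.  40.]
(552.5, -305) 260 105 [ -35.   12.   90.    0.   78. -140.]
(552.5, -305) 260 15 [-35.  12.  90.  -0.  78. -50.]
(552.5, -305) 119.5 -79 [-35.  20.  96.  -0.  64.  44.]
(552.5, -305) 119.5 101 [ -35.   20.   96.    0.   64. -136.]
(552.5, -305) 119.5 -75 [-35.  20.  96.  -0.  64.  40.]
(552.5, -305) 119.5 105 [ -35.   20.   96.    0.   64. -140.]
(552.5, -305) 119.5 15 [-35.  20.  96.  -0.  64. -50.]
(552.5, -305) 240 -79 [-35.  13.  91.  -0.  76.  44.]
(552.5, -305) 240 101 [ -35.   13.   91.    0.   76. -136.]
(552.5, -305) 240 -75 [-35.  13.  91.  -0.  76.  40.]
(552.5, -305) 240 105 [ -35.   13.   91.    0.   76. -140.]
(552.5, -305) 240 15 [-35.  13.  91.  -0.  76. -50.]
(493, -127) 275 -79 [-22.  -4. 105.  -0.  79.  57.]
(493, -127) 275 101 [ -22.   -4.  105.    0.   79. -123.]
(493, -127) 275 -75 [-22.  -4. 105.  -0.  79.  53.]
(493, -127) 275 105 [ -22.   -4.  105.    0.   79. -127.]
(493, -127) 275 15 [-22.  -4. 105.  -0.  79. -37.]
(532, 65) 160 -79 [ -1.   6. 108.  -0.  66.  78.]
(532, 65) 160 101 [  -1.    6.  108.    0.   66. -102.]
(532, 65) 160 -75 [ -1.   6. 108.  -0.  66.  74.]
(532, 65) 160 105 [  -1.    6.  108.    0.   66. -106.]
(532, 65) 160 15 [ -1.   6. 108.  -0.  66. -16.]
(532, 65) 260 -79 [ -1.   0. 103.  -0.  77.  78.]
(532, 65) 260 101 [  -1.    0.  103.    0.   77. -102.]
(532, 65) 260 -75 [ -1.   0. 103.  -0.  77.  74.]
(532, 65) 260 105 [  -1.    0.  103.    0.   77. -106.]
(532, 65) 260 15 [ -1.   0. 103.  -0.  77. -16.]
```

```bash
python3 - <<'E'
from h import *
O=[180,0,-79]
grip(50,60)
goto([552.7,-305,215],O)
move_l([552.7,-305,120.5],speed=130)
o=get_obs();print(o["t"],o["tcp_pos"],o["wrist_force"]); f0=o["wrist_force"]
grip(10,60)
wait(0.1);o=get_obs();print(o["t"],o["tcp_pos"],o["ee_rot"],o["wrist_force"],o["moment"],o["grip_width"])
move_l([552.7,-305,140],speed=40)
o=get_obs();print(o["t"],o["wrist_force"],o["moment"],o["grip_width"])
move_l([552.7,-305,240],speed=130); wait(.2)
o=get_obs();print(o["t"],o["tcp_pos"],o["ee_rot"],o["wrist_force"],o["moment"],o["grip_width"])
im=get_image("side"); cv2.imwrite("pics/side1.png",im[:,:,::-1])
i2=get_image("top"); cv2.imwrite("pics/top1.png",i2[:,:,::-1])
A=cv2.resize(im[85:205,225:305,::-1],None,fx=5,fy=5,interpolation=cv2.INTER_CUBIC)
B=cv2.resize(i2[165:245,250:330,::-1],None,fx=5,fy=5,interpolation=cv2.INTER_CUBIC)
o=np.zeros((600,800,3),np.uint8);o[:,:400]=A;o[:400,400:]=B;cv2.imwrite("pics/l1.png",o)
E
```

```text
3.9167 [ 553.33247344 -305.61069507  121.46700113] [-0.37244847 -0.19888321  0.19883572]
4.4 [ 553.57423467 -305.55726965  121.91365063] [-1.79899121e+02 -1.02886372e-01 -7.89989081e+01] [0.25339516 0.53105475 4.44717195] [-0.02021269  0.06110195  0.02504181] 17.597578971253167
5.0417 [ 0.49330213  0.57982461 -1.55861488] [0.04472044 0.01480031 0.10348424] 17.25493983656704
6.1583 [ 552.04893623 -304.55187673  238.45020082] [ 1.79895578e+02  1.10114440e-01 -7.90045812e+01] [ 0.69929202 -0.05739626 -1.18491132] [0.00108754 0.0062876  0.0149151 ] 17.53430114662939
```

View pics/l1.png

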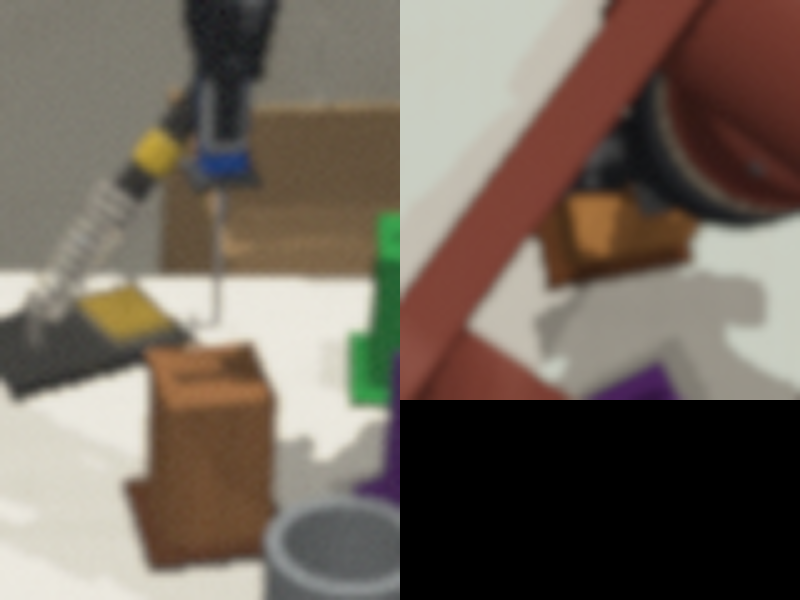

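```bash
cat >> h.py <<'E'
YAW=-77.; U=np.array([np.cos(np.radians(13)),np.sin(np.radians(13))])
def st(tag=""):
    o=get_obs(); print(tag,"t%.2f"%o["t"],np.round(o["tcp_pos"],2),"F",np.round(o["wrist_force"],2),"M",np.round(o["moment"],3)); return o
def avgF(n=5,dt=.02):
    F=[];P=[]
    for i in range(n): o=get_obs();F.append(o["wrist_force"]);P.append(o["tcp_pos"]);wait(dt)
    return np.mean(F,0),np.std(F,0),np.mean(P,0),np.std(P,0)
E
python3 - <<'E'
from h import *
C=get_calibration("side")
for z in(195,160,130): print(proj(C,[[552.5,-305,z]]))
p=np.array([492.6,-126.4])-22*U
move_l([552.7,-305,255],speed=120)
move_l([*p,255],[180,0,YAW],speed=200)
wait(.2)
i=get_image("side"); cv2.imwrite("pics/side2.png",i[:,:,::-1])
move_l([*p,190],speed=120); wait(.15)
print(avgF()); st()
E
python3 -c "
import cv2
a=cv2.imread('pics/side2.png');cv2.imwrite('pics/l2.png',cv2.resize(a[110:230,240:340],None,fx=5,fy=5,interpolation=2))"
```

```text
[[267.96498243 127.38008991]]
[[267.54143653 139.43483438]]
[[267.19197822 149.38093615]]
(array([ 0.19321706,  0.22665514, -0.75444114]), array([0.23169184, 0.24350176, 0.37736728]), array([ 472.03737041, -131.72222724,  191.27896065]), array([0.04998066, 0.0245678 , 0.05215046]))
 t8.82 [ 471.89 -131.65  191.13] F [ 0.09  1.24 -1.01] M [-0.018 -0.013  0.018]
```

View pics/l2.png

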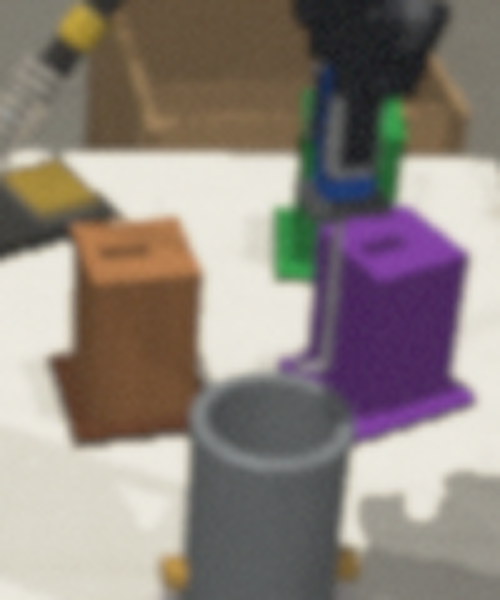

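```bash
python3 - <<'E'
from h import *
p=np.array([492.6,-126.4])-20.5*U
move_l([*p,190],speed=60); wait(.1)
b,s,P,_=avgF(5); print(b)
z=190-9.0  # foot bottom ~73.5
move_l([*p,z],speed=50); wait(.05); F=avgF(3)[0]-b; print(z,F)
while z>160 and abs(F[2])<2.0:
    z-=1.0; move_l([*p,z],speed=30); F=avgF(2,.02)[0]-b
    o=get_obs(); print(z,np.round(F,2),np.round(o["tcp_pos"][2],2),round(o["t"],2))
wait(.1);print(avgF(4)[0]-b,avgF(2)[2])
st()
E
```

```text
[-0.29329388  0.03210593 -1.09215936]
181.0 [0.21641319 0.41905724 0.07974648]
180.0 [-0.01  0.07  0.52] 180.09 9.97
179.0 [ 0.03 -0.27  0.63] 178.97 10.25
178.0 [0.07 0.3  0.23] 177.92 10.53
177.0 [0.2  0.47 0.21] 176.91 10.82
176.0 [0.08 0.01 0.16] 175.92 11.1
175.0 [0.8  0.71 0.28] 174.93 11.38
174.0 [-0.35  0.37 -0.11] 173.94 11.67
173.0 [-0.09 -0.   -0.17] 172.94 11.95
172.0 [ 0.45 -0.16  0.94] 171.95 12.23
171.0 [ 0.31 -0.23  0.33] 170.94 12.52
170.0 [-0.34  0.41  3.06] 170.42 12.8
[0.2146365  0.03760451 3.0220447 ] [ 472.80985197 -131.13259152  170.36737101]
 t13.00 [ 472.86 -131.14  170.4 ] F [-1.35  0.24  2.96] M [ 0.044  0.203 -0.006]
```

```bash
python3 - <<'E'
from h import *
c=np.array([492.6,-126.4]); z=172.6
move_l([*(c-20.5*U),z],speed=30); wait(.1)
b=avgF(4)[0]; print(b)
d=-20.5
for d in (-17.5,-14.5,-11.5,-8.5,-7.5,-6.5,-5.5,-4.5,-3.5,-2.5,-1.5,-.5,.5,1.5,2.5):
    move_l([*(c+d*U),z],speed=30); F=avgF(3,.02)[0]-b
    o=get_obs(); print(d,np.round(F,2),"along",round(F[:2]@U,2),np.round(o["tcp_pos"],2),round(o["t"],2))
    if abs(F[:2]@U)>1.6 or abs(F[2])>2.5: break
st()
E
```

```text
[ 0.01938586  0.06438917 -1.07983752]
-17.5 [-0.28 -0.39  0.09] along -0.36 [ 475.64 -130.3   172.55] 13.72
-14.5 [ 0.18 -0.02  0.48] along 0.17 [ 478.57 -129.63  172.6 ] 14.02
-11.5 [ 0.4  -0.43 -0.01] along 0.29 [ 481.47 -128.97  172.6 ] 14.32
-8.5 [0.24 0.23 0.23] along 0.29 [ 484.39 -128.27  172.61] 14.62
-7.5 [ 0.12 -0.78  0.21] along -0.06 [ 485.29 -128.07  172.6 ] 14.92
-6.5 [ 0.27  0.07 -0.03] along 0.28 [ 486.28 -127.86  172.61] 15.22
-5.5 [-0.22  0.17 -0.16] along -0.17 [ 487.25 -127.64  172.58] 15.52
-4.5 [-0.1   0.11  0.16] along -0.08 [ 488.24 -127.43  172.61] 15.82
-3.5 [-0.18 -0.41  0.44] along -0.26 [ 489.19 -127.19  172.58] 16.12
-2.5 [-0.95 -0.28  0.54] along -0.99 [ 489.91 -126.98  172.49] 16.42
-1.5 [-2.73 -0.67  1.33] along -2.81 [ 490.63 -126.81  172.43] 16.72
 t16.72 [ 490.63 -126.81  172.43] F [-2.58  0.09  0.06] M [-0.152  0.637  0.025]
```

```bash
python3 - <<'E'
from h import *
c=np.array([492.6,-126.4]); d=-5; z=172.6; p=c+d*U
b=np.array([0.02,.06,-1.08])
move_l([*p,z],speed=30)
print(solve_ik([*p,312],[180,0,YAW]))
z=178
move_l([*p,z],speed=40)
while z<216:
    z+=2; move_l([*p,z],speed=20); o=get_obs(); F=o["wrist_force"]-b
    print(z,np.round(F,2),np.round(o["tcp_pos"],1),round(o["t"],2))
    if F[2]<-13.5 or np.hypot(*F[:2])>5: print("STOP"); break
E
```

```text
[-2.26344869e+01 -5.87964536e+00  1.02995105e+02 -2.54444375e-14
  8.28845402e+01  5.43655131e+01]
180 [ 0.16 -0.29 -0.78] [ 487.9 -127.5  180.2] 17.52
182 [-0.61 -0.11 -2.36] [ 487.3 -127.4  181.3] 17.77
184 [ 0.06 -0.78 -6.39] [ 486.6 -127.1  182.7] 18.02
186 [-0.41 -0.33 -8.67] [ 487.  -127.2  185.1] 18.27
188 [-0.02 -0.08 -9.81] [ 487.5 -127.4  187.9] 18.52
190 [-0.12  0.36 -8.44] [ 487.8 -127.6  190.3] 18.77
192 [-0.43 -0.39 -7.56] [ 487.9 -127.5  192.4] 19.02
194 [-0.55  0.54 -7.96] [ 487.9 -127.6  194.3] 19.27
196 [-0.72  0.91 -7.41] [ 487.8 -127.6  196.2] 19.52
198 [-0.46 -0.61 -8.19] [ 487.9 -127.6  198.2] 19.77
200 [-0.1  -0.19 -8.35] [ 487.9 -127.6  200.2] 20.02
202 [-0.52  0.22 -8.26] [ 487.9 -127.6  202.3] 20.27
204 [ 0.01 -0.17 -0.31] [ 489.3 -128.1  206.1] 20.52
206 [-0.72  0.85 -1.05] [ 488.7 -128.   207.5] 20.77
208 [ 0.15  0.6  -1.94] [ 487.9 -127.6  208.4] 21.02
210 [-0.2   0.4  -1.85] [ 487.8 -127.6  210.1] 21.27
212 [-0.44 -0.17 -1.86] [ 487.8 -127.6  212.2] 21.52
214 [-0.65 -0.66 -2.31] [ 487.8 -127.6  214.2] 21.77
216 [ 0.33 -0.31 -1.28] [ 487.9 -127.6  216.2] 22.02
```

```bash
python3 - <<'E'
from h import *
p=np.array([492.6,-126.4])-5*U
move_l([*p,250],speed=40); st()
move_l([*p,314],speed=50); wait(.2); print(avgF(5)[0]); st()
i=get_image("side"); cv2.imwrite("pics/l3.png",cv2.resize(i[60:240,220:380,::-1],None,fx=3.3,fy=3.3,interpolation=2))
E
```

```text
t23.02 [ 487.54 -127.46  249.68] F [ 0.14 -0.84 -2.29] M [-0.067 -0.039 -0.017]
[-0.33525085 -0.06221453 -2.67874664]
 t24.73 [ 487.65 -127.49  313.8 ] F [-1.05  0.06 -3.52] M [ 0.021 -0.059 -0.009]
```

View pics/l3.png

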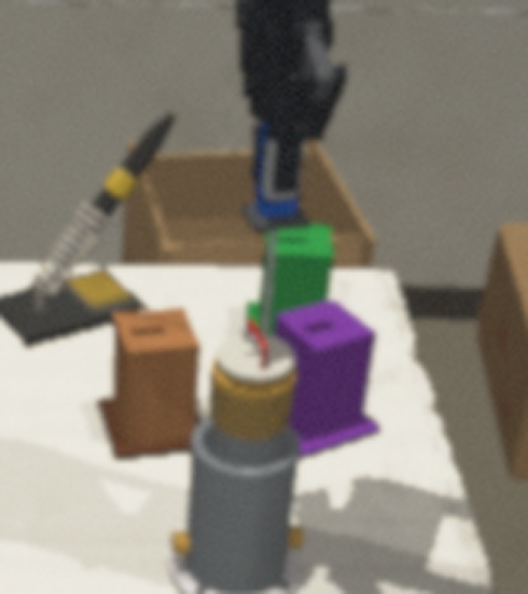

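```bash
python3 - <<'E'
from h import *
p=np.array([532,65.3])-5.5*U
move_l([*p,314],speed=70); wait(.3); st()
move_l([*p,205],speed=70); wait(.4); print(avgF(6,.05)); st()
i=get_image("side"); cv2.imwrite("pics/l4.png",cv2.resize(i[160:340,210:350,::-1],None,fx=3.3,fy=3.3,interpolation=2))
E
```

```text
t28.02 [526.66  64.02 314.04] F [-0.68  0.74 -2.66] M [0.021 0.004 0.067]
(array([ 0.01622362,  0.29413302, -2.78071683]), array([0.54123299, 0.81072957, 0.27559469]), array([526.64256142,  64.06266962, 205.00697857]), array([0.01907741, 0.00909237, 0.04358608]))
 t30.43 [526.64  64.07 204.99] F [-0.42  0.02 -3.53] M [-0.023  0.015 -0.032]
```

View pics/l4.png

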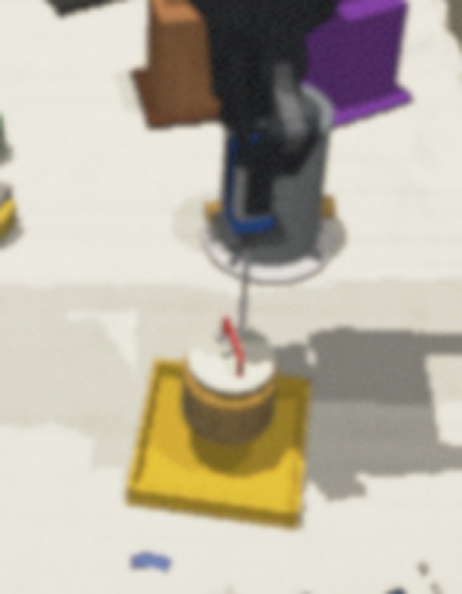

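```bash
python3 - <<'E'
from h import *
p=np.array([532,65.3])-5.5*U
move_l([*p,181],speed=40); wait(.15); b=avgF(8)[0]; print(b)
z=181
while z>170:
    z-=1; move_l([*p,z],speed=20); F=avgF(3,.02)[0]-b; o=get_obs(); print(z,np.round(F,2),np.round(o["tcp_pos"],2),round(o["t"],2))
E
```

```text
[ 0.234264    0.07314042 -2.77773017]
180 [ 0.18 -0.14 -0.59] [526.59  64.05 179.93] 31.82
179 [-0.09  0.15 -0.12] [526.58  64.06 178.91] 32.12
178 [-0.08 -0.52  0.07] [526.61  64.07 177.94] 32.42
177 [-0.42  0.38 -0.33] [526.59  64.07 176.94] 32.72
176 [-0.32 -0.07 -0.07] [526.62  64.07 175.97] 33.02
175 [-0.28 -0.22  1.19] [526.85  64.13 175.19] 33.32
174 [ 0.55 -0.17  2.18] [526.8   64.07 174.2 ] 33.62
173 [-0.66 -0.61  2.08] [526.6   64.06 172.94] 33.92
172 [ 0.03 -0.52  2.31] [526.58  64.06 171.92] 34.22
171 [-0.35  0.07  1.58] [526.6   64.08 170.93] 34.52
170 [-0.3   0.    1.98] [526.58  64.06 169.92] 34.82
```

```bash
python3 - <<'E'
from h import *
p=np.array([532,65.3])-5.5*U
b=np.array([.0,0,-.8])
z=167.2; move_l([*p,z],speed=20); wait(.1); b=avgF(5)[0]; print(b)
for s in (2,4,5,6,7,8,10,12,14,16,18):
    move_l([*(p-s*U),z],speed=25); F=avgF(2,.02)[0]-b; o=get_obs(); print(s,np.round(F,2),"along",round(F[:2]@U,2),round(o["tcp_pos"][2],2),round(o["t"],2))
    if abs(F[:2]@U)>1.5 or abs(F[2])>2: print("STOP");break
i=get_image("side"); cv2.imwrite("pics/l5.png",cv2.resize(i[160:340,210:350,::-1],None,fx=3.3,fy=3.3,interpolation=2))
E
```

```text
[-0.0192467   0.17854515 -0.85912226]
2 [-0.12  0.31  0.24] along -0.04 167.23 35.58
4 [0.7  0.21 0.47] along 0.73 167.19 35.86
5 [0.11 0.27 0.14] along 0.17 167.17 36.14
6 [ 0.25 -0.   -0.14] along 0.24 167.2 36.42
7 [ 0.15 -0.63 -0.03] along 0.0 167.19 36.71
8 [-0.32  0.23  0.03] along -0.26 167.17 36.99
10 [-0.03 -0.31  0.13] along -0.1 167.18 37.27
12 [-0.33 -0.51 -0.41] along -0.44 167.21 37.56
14 [-0.17  0.71  0.21] along -0.0 167.2 37.84
16 [ 0.17 -0.26 -0.5 ] along 0.1 167.18 38.12
18 [ 0.08 -0.67 -0.65] along -0.08 167.19 38.41
```

View pics/l5.png

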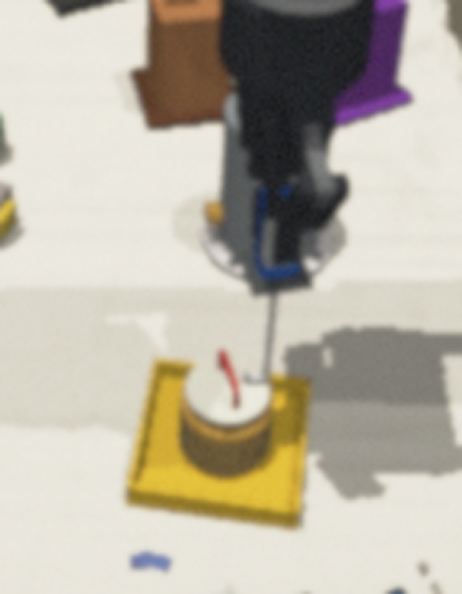

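```bash
python3 - <<'E'
from h import *
p=np.array([532,65.3])-25.5*U
move_l([*p,167.2],speed=30)
move_l([*p,200],speed=60); st()
move_l([*p,265],speed=130)
move_l([553.2,-305.3,265],[180,0,-79],speed=200)
wait(.1)
move_l([553.2,-305.3,222],speed=120); wait(.2); st()
i=get_image("side"); cv2.imwrite("pics/l6.png",cv2.resize(i[85:205,225:325,::-1],None,fx=5,fy=5,interpolation=2))
cv2.imwrite("pics/side6.png",i[:,:,::-1])
E
```

```text
t39.41 [507.12  59.57 200.12] F [-0.15  0.19 -0.36] M [-0.025  0.026  0.052]
 t42.86 [ 553.91 -305.79  223.43] F [-0.65 -0.05 -0.81] M [-0.004 -0.028  0.031]
```

View pics/l6.png

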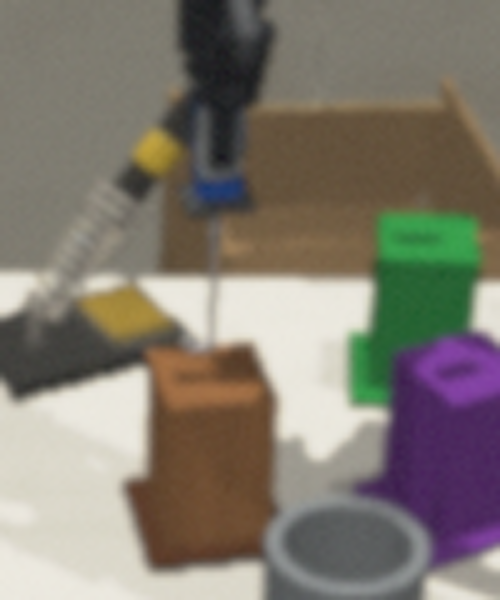

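View pics/side6.png

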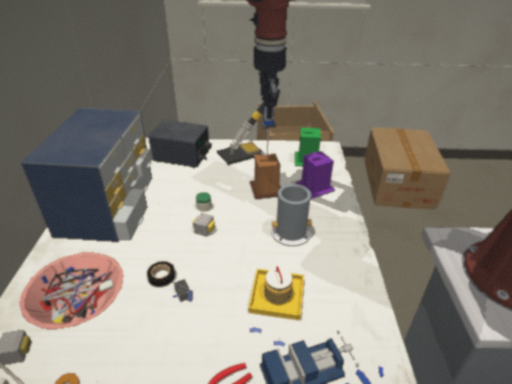

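```bash
python3 - <<'E'
from h import *
q=[552.5,-304.9]
move_l([*q,215],speed=40); wait(.15); b=avgF(5)[0]; print(b); st()
ok=True
for z in (209,206,203,200,195,185,170,155,140,130,126,124,123):
    move_l([*q,z],speed=60 if z<195 else 25); F=avgF(2,.02)[0]-b; o=get_obs(); print(z,np.round(F,2),np.round(o["tcp_pos"],1),round(o["t"],2))
    if F[2]>3 or np.hypot(*F[:2])>4: print("STOP"); break
E
```

```text
[ 0.19499196 -0.23388629 -0.59467269]
 t43.47 [ 552.58 -304.97  215.11] F [-0.66 -0.21 -0.66] M [-0.018 -0.032 -0.002]
209 [-0.34 -0.14 -0.43] [ 552.3 -304.8  208.7] 43.89
206 [ 0.3   0.25 -0.01] [ 552.4 -304.8  205.8] 44.19
203 [-0.51  0.27 -0.16] [ 552.4 -304.8  202.8] 44.49
200 [-0.06  0.6   0.06] [ 552.4 -304.8  199.8] 44.79
195 [-0.48  0.17 -0.41] [ 552.4 -304.8  194.7] 45.17
185 [ 0.26  0.09 -0.21] [ 552.1 -304.6  184.2] 45.52
170 [-0.53  0.79  0.5 ] [ 552.2 -304.7  169.4] 45.96
155 [ 0.39  0.44 -0.27] [ 552.2 -304.7  154.4] 46.39
140 [ 0.08  0.35 -0.45] [ 552.2 -304.7  139.4] 46.83
130 [-0.11  0.23 -0.11] [ 552.2 -304.7  129.4] 47.17
126 [ 0.15 -0.11 -0.21] [ 552.4 -304.8  125.8] 47.46
124 [-0.24 -0.01  0.45] [ 552.5 -304.9  123.9] 47.74
123 [ 0.09  0.53 -0.7 ] [ 552.5 -304.9  123. ] 48.02
```

```bash
python3 - <<'E'
from h import *
q=[552.5,-304.9]; b=np.array([0.2,-.2,-.6])
z=123
while z>119.5:
    z-=.5; move_l([*q,z],speed=15); F=avgF(2,.02)[0]-b; print(z,np.round(F,2),round(get_obs()["tcp_pos"][2],2))
    if F[2]>2.5: break
grip(45); wait(.1); st()
move_l([*q,215],speed=110)
goto([400,-330,300],[180,0,-79]); wait(.3); st()
for n,w in(("side",(110,340,160,400)),("top",(110,300,110,400))):
    i=get_image(n); y0,y1,x0,x1=w; cv2.imwrite(f"pics/end_{n}.png",cv2.resize(i[y0:y1,x0:x1,::-1],None,fx=2.5,fy=2.5,interpolation=2)); cv2.imwrite(f"pics/{n}9.png",i[:,:,::-1])
E
```

```text
122.5 [-0.36  0.58 -0.54] 122.49
122.0 [-0.25  0.12 -0.63] 121.97
121.5 [-1.75  1.47  3.19] 121.96
 t49.36 [ 552.49 -304.9   121.39] F [1.13 0.11 0.26] M [-0.008  0.003 -0.018]
 t51.40 [ 400.59 -329.52  298.9 ] F [ 1.07  0.7  -0.71] M [-0.035 -0.027 -0.042]
```

View pics/end_side.png

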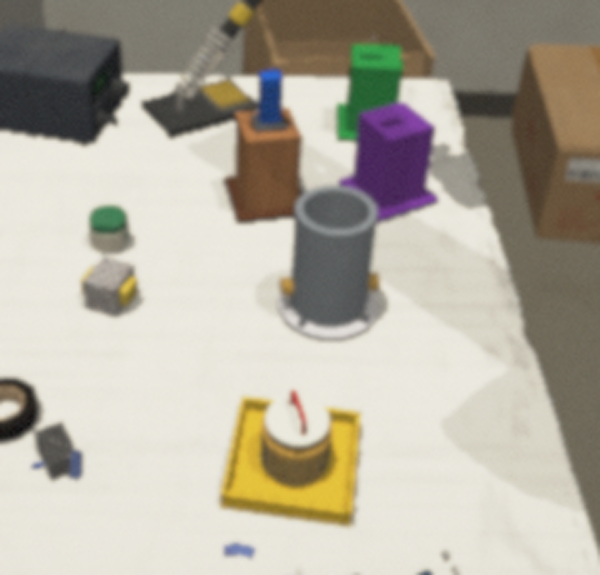

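View pics/end_top.png

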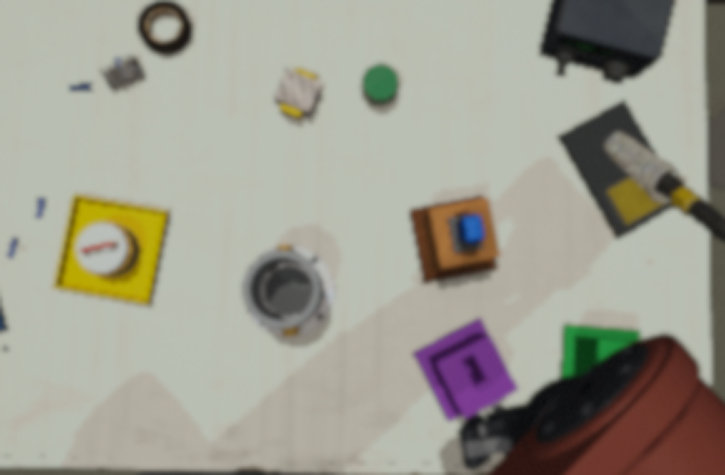

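```bash
python3 -c "
from station import *
print(sign_off(), get_obs()['t'])"
```

```text
the job is handed in; nothing more can be done
the job is handed in; nothing more can be done
```

The cartridge stands upright in the yellow tray, the pull hook is back in its stand, and the job is handed in. The last clock reading was 51.4 s, just before the final pictures, against the 72 s limit.

- **Catching the bail:** I felt for the disc in the bore; it touched at 3 N, about 62 mm above the work surface. I then slid the foot under the bail until the shank touched the wire at 2.8 N, and backed off a little.
- **Drawing out:** The pull read at most 9.8 N. The cartridge came free of the seal after about 26 mm of travel as the load dropped. These forces are readings taken between steps, so a short peak between them would not show.
- **Placing and unhooking:** The cartridge set down on the tray floor with only its own weight, and the hook came off the bail with no force above the sensor noise. The fingers never came near the cartridge.
- **Returning the hook:** It seated with about 3 N, and the flange landed at the same height as at the start.

The final pictures from both cameras show the cartridge upright in the tray, the bore empty and the hook upright in the brown stand. The three bystanders look unmoved by eye; I did not measure them.

No check failed. The two cameras disagreed by about 3 mm on the housing's position, and the contact with the bail settled where it was.

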